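Hold a canister lid at its half-way vent position

TASK

Seat the open square canister flat and fully home in the square pocket of the wooden dock and let go of it; then drop the black lid onto it, cross pin through the two slots of the mouth, until its disc lies flat on the collar. Turn the lid clockwise through half of its quarter-turn travel, so that its grip bar points from corner to corner of the canister, without ever turning it on to the lock. Finish still gripping the lid there with the disc flat on the collar (do not let go), and leave the cup, loupe and film reel where they stand.

Things in the scene. Friction and masses are not known exactly. Their poses are not given: they have to be found in the camera images.
- dock: Fixed dark wooden dock, 90 x 90 x 20 mm, with a square pocket in its top. Origin: centre of its underside, on the desk; x and y run along the pocket's sides. Pocket 62.5 mm square, floor 5 mm above the desk; walls upright up to 12 mm, then leaning out steeply to a 71.5 mm mouth at 20 mm. The canister fits in any of four quarter-turn positions.
- dock_floor (a point): Centre of the pocket's floor, 5 mm above the desk; axes as dock.
- canister: Loose, open, translucent square canister with upright flat sides, 58 x 58 mm, 80 mm tall, about 180 g, standing on the desk. Origin: centre of its underside; x and y run along its sides, z up. Its top 5 mm is a grey collar with a round mouth, 34 mm wide, and two slots, 15 mm wide, leading out from the mouth along the canister's +x and -x to 25 mm from the centre.
- mouth (a point): Centre of the mouth, on the collar's top face, 80 mm above the canister's underside; axes as canister. Stops under the collar keep the lid's pin from turning anticlockwise (from above) out of line with the slots, and end its turn 90 degrees clockwise: the lock, pin and grip bar along the canister's y.
- vent (a point): The same point as mouth, with its axes turned 45 degrees clockwise (seen from above) from the canister's: its x axis is the direction that the lid's grip bar has at the half-way vent position, corner to corner.
- lid: Loose black lid, about 60 g, lying level, grip up, on the lid rest. Origin: centre of the underside of its disc (56 mm diameter, 5 mm thick); z up. On the disc stands a steel grip bar 48 mm long (along x), 12 mm wide (y), 24 mm tall, its top 29 mm above the origin. The lid is the same after half a turn. Seated, its origin is at mouth.
- lid_grip (a point): Point inside the grip bar, 17 mm above the lid's origin; axes as lid. Below the disc is a hub of 29 mm diameter, tapering from 12.5 to 20 mm below the origin to 18 mm diameter, with a steel cross pin, 9 mm thick, 45 mm long, along x, its axis 12.5 mm below the origin: seated, it hangs 3 mm clear under the collar.
- rest: Fixed clear tube, the lid rest: 58 mm outside, 49 mm inside diameter, 26 mm tall. Origin: centre of its underside on the desk. The lid's disc lies on its rim, with about 2 mm of sideways play.
- cup: Bystander: white ceramic cup with a handle, 78 mm diameter, 85 mm tall, handle on its +y side. Origin: centre of its underside.
- loupe: Bystander: black plastic loupe standing upright, 48 mm diameter, 50 mm tall. Origin: centre of its underside.
- reel: Bystander: stainless film reel lying flat, 90 mm diameter, 40 mm tall. Origin: centre of its underside.
Not all that is in view belongs to the job. What is shaped like the lid but orange or purple is not meant.

How it is judged:
By the outcome, as a careful person would: the job done as asked, in the order asked, and still so for the second after the job is handed in, while the arm keeps its last pose, push and grip.
It also fails if it takes over 72 s, if anything falls off the work surface, if the arm or the gripper's body presses on something with over 40 N, if the wrist force passes 120 N, or if a joint passes its speed limit or range.

ROBOT

A 6-joint arm with a two-finger parallel gripper is mounted at the origin on the work surface. World frame = base frame: x ahead of the robot, y to its left, z up, the work surface at z = 0. Lengths are in mm, angles in rad, forces in N, time in s.
With the tool pointing down it reaches from about 300 to 775 mm from the base axis. Payload 14.6 kg.
Tool frame: the origin (TCP) lies between the finger pads; the fingertips stand manip.tip_reach ahead of it and the grasp point (between the pads) lies 5 mm behind it (manip.tip_reach is the distance from the TCP to the fingertips, in mm); z points along the fingers, y is the line along which they close (so a half turn about z gives the same grasp; the last joint's range is limited). The gripper opens to 94 mm and grips with 3 to 60 N. Pads are 16 mm wide; open, the fingers measure 119 mm over their backs; the gripper's body (75 mm by 177 mm) begins 78 mm behind the grasp point.
Start: joints at [-1.175, 0.3, 1.521, -0, 1.321, -0.067], TCP at [245.542, -492.137, 219.446] pointing down, gripper open.
Joint ranges: [-3.03, 3.03], [-0.79, 2.21], [0.23, 2.52], [-1.04, 4.18], [0, 3.07], [-2.55, 2.55]. Speed limits (rad/s): [2.22, 2.22, 2.57, 3.14, 3.14, 3.14].

INTERFACE

Orientations are given as [roll, pitch, yaw] about the fixed x, y, z axes, in that order (R = Rz(yaw) Ry(pitch) Rx(roll)).
In Python, from cell import manip gives the robot as it stands. The module is installed in compiled form; this text tells all that it offers.
- The arm moves only by the shell command python3 -m creep 'ROWS' [FORCE]. ROWS is JSON, a list of rows, each a list of 3 entries, a list of its own where there are three numbers: the opening, from -1 (shut) to 1 (fully open), then the shift along the tool's x, y, z in cm, then the turn about the tool's z in units of 5 degrees (1.0 is 5 degrees). In form: [[grip, [tx, ty, tz], roll], ...]. A call has 1 to 12 rows; each row is the pose to reach, as a shift and turn from the pose commanded when the call began, along the tool's axes at that moment; what a row does not reach only later rows make up. A row lasts 1/10 s, in which the tool goes at most 50 mm and 8.59 degrees, less where a joint would pass 70% of its speed; a pose out of reach is approached as far as the arm can. A call with a gripper value outside its range is refused whole. The fingers move at their own pace and stop on an object; FORCE is the grip in N (left out, the last holds). Time passes only in rows, so rows that repeat a pose let the fingers close. It gives the time, the measured TCP pose, the force, the opening and the grip force at its end, in the units of the state.
- manip.read_state(): the state, without advancing time (a new reading comes with each control period).
- manip.camera(name): name is "scene" or "top" or "wrist"; returns the picture (384x512x3 uint8, red, green, blue); there is no depth.
- manip.camera_params(name): a dict with "fovy" (degrees; the focal length in pixels is half the picture's height over the tangent of half this angle, whatever the lens; pixels are square), "cx", "cy" (the principal point, pixels), "k1" (the pictures are not rectified: a ray, as slopes to the right and down, at radius r is drawn at 1 + k1 r^2 times it, then the intrinsics apply), "origin" and "attitude" of the camera in the world. Camera axes: x right, y down, z forward; pixel columns grow to the right and rows downward; lengths in mm; the calibration is good to about 2 mm. A picture is of the moment at which its call begins: read the wrist's pose just before it. camera_params takes no time and is no camera call; for the wrist camera it gives the pose at the moment of the call.
- manip.sign_off(): hands the job in; it is judged then, once.
The state is a dict: "clock": time; "joints": joint angles; "qd": joint speeds; "effort": joint torques, N m; "eef_pos": TCP position; "eef_rot": TCP orientation; "wrist_force": force on the tool from outside, world axes, zero at the start; "moment": the same for the moment, N m; "finger_gap": finger opening in mm; "finger_force": force on a finger pad.
Only numpy, scipy, OpenCV 4.12 (cv2) and the standard library are available. Lean on these libraries where they do the work, as an engineer would, in place of code of your own. Each camera call takes 0.05 s, during which the arm holds its last target. There are 200 camera calls.

## Working session

There is one attempt and no reset: what is moved stays moved. The work goes in short steps, Python scripts to look and compute and a shell command to move; the robot and the scene stay as the last step left them, time stands still between calls to the robot, and variables do not carry over. Pictures are saved under pics/ and viewed, at most 10 in all, crops included, and the job is handed in when it is done.

```bash
mkdir -p pics; python3 - <<'E'
from cell import manip
import cv2, numpy as np
s=manip.read_state();print(s['clock'],s['eef_pos'],s['eef_rot'],s['finger_gap'],manip.tip_reach)
for n in ("scene","top","wrist"):
    print(n,manip.camera_params(n))
    cv2.imwrite(f"pics/{n}0.png",manip.camera(n)[:,:,::-1])
a=cv2.imread("pics/scene0.png");b=cv2.imread("pics/top0.png")
cv2.imwrite("pics/t.png",cv2.resize(b,(768,576),interpolation=cv2.INTER_CUBIC))
cv2.imwrite("pics/s.png",cv2.resize(a,(768,576),interpolation=cv2.INTER_CUBIC))
E
```

```text
0.0 [ 245.44552827 -491.92857045  218.90316734] [-3.14046793e+00 -6.84963545e-05  4.62792531e-01] 93.9712213543508 14.0
scene {'fovy': 54.07977026922997, 'cx': 252.42487096579393, 'cy': 190.83046364840555, 'k1': -0.12760671292036582, 'origin': array([1147.0812917 ,  496.22175844,  624.65177483]), 'attitude': array([-2.1712203 ,  0.01499414,  2.26823227])}
top {'fovy': 54.76410703995081, 'cx': 253.61837553756158, 'cy': 193.94535164984893, 'k1': 0.007694628811409114, 'origin': array([ 361.09056295,   31.19485728, 1053.60086657]), 'attitude': array([-2.91073077,  0.00627853, -1.75951227])}
wrist {'fovy': 65.5531408067301, 'cx': 258.6058977987563, 'cy': 190.2083627018056, 'k1': -0.07598907155596607, 'origin': array([ 318.67438462, -456.98237297,  383.25752703]), 'attitude': array([ 2.85690924e+00,  1.88244226e-03, -1.10846919e+00])}
```

View pics/t.png

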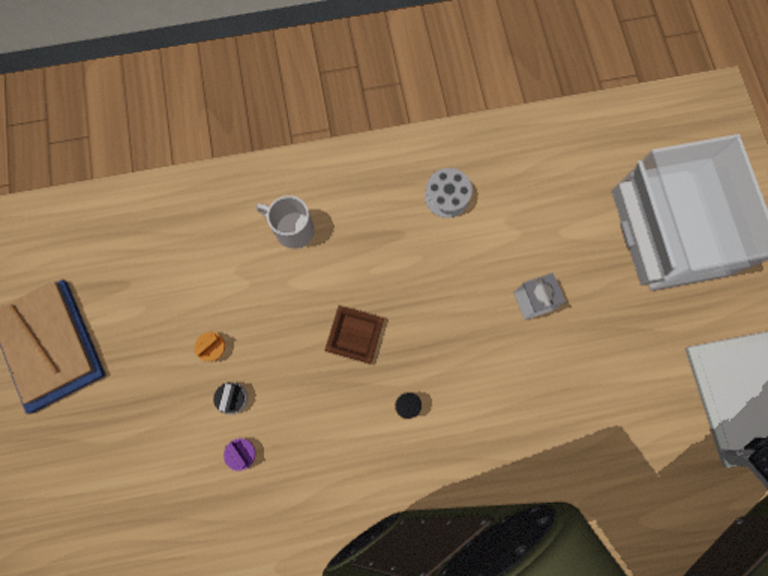

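View pics/s.png

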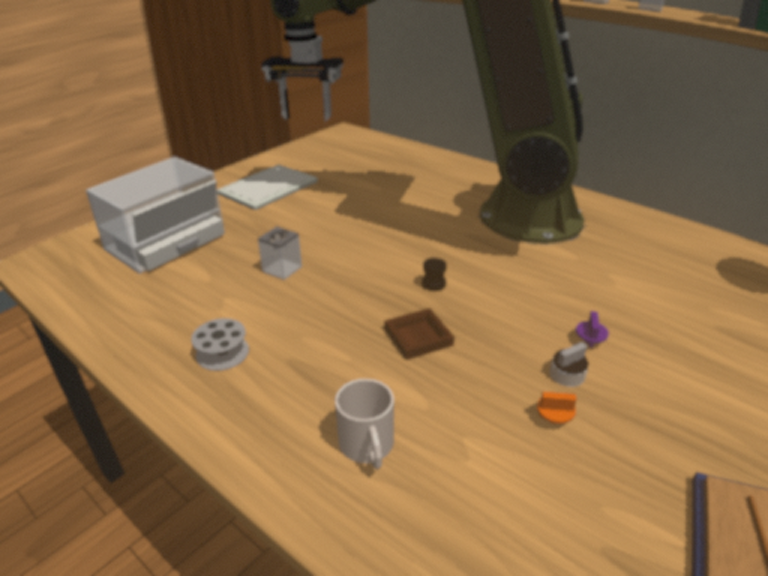

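The top view (768-wide scale) shows the canister collar at about (542,293), the dock at (356,334) and the black lid at (230,398). The orange and purple decoys are at (210,346) and (240,455). In the scene view the canister's top is at (280,238), the dock at (419,332) and the lid at (570,360).

```bash
cat > h.py <<'E'
import numpy as np, cv2
from scipy.spatial.transform import Rotation as R
from scipy.optimize import least_squares
from cell import manip
def cam(n):
    p=manip.camera_params(n); p=dict(p); p['f']=192/np.tan(np.radians(p['fovy'])/2); p['R']=R.from_euler('xyz',p['attitude']).as_matrix(); return p
def proj(p,X):
    c=(np.atleast_2d(X)-p['origin'])@p['R']; s=c[:,:2]/c[:,2:]
    s=s*(1+p['k1']*(s**2).sum(1,keepdims=True)); return s*p['f']+[p['cx'],p['cy']]
def ray(p,uv):
    d=(np.array(uv,float)-[p['cx'],p['cy']])/p['f']; s=d.copy()
    for _ in range(20): s=d/(1+p['k1']*(s@s))
    v=p['R']@np.r_[s,1]; return v/np.linalg.norm(v)
def onz(p,uv,z):
    v=ray(p,uv); return p['origin']+v*(z-p['origin'][2])/v[2]
def tri(obs):
    A=0;b=0
    for p,uv in obs:
        v=ray(p,uv); M=np.eye(3)-np.outer(v,v); A=A+M; b=b+M@p['origin']
    X=np.linalg.solve(A,b); return X,[np.linalg.norm(proj(p,X)[0]-uv) for p,uv in obs]
def crop(img,c,h,s): 
    c=np.array(c,int); return cv2.resize(img[c[1]-h:c[1]+h,c[0]-h:c[0]+h],(s,s),interpolation=cv2.INTER_CUBIC)
E
python3 - <<'E'
from h import *
T,S=cam('top'),cam('scene')
for n,a,b in (('can',(542,291),(280,238)),('dock',(356,334),(419,333)),('lid',(230,397),(571,352)),('cup',(290,217),(365,400)),('reel',(450,188),(219,335)),('loupe',(408,405),(434,264))):
    X,e=tri([(T,np.array(a)/1.5),(S,np.array(b)/1.5)]);print(n,X.round(),np.round(e,1))
t=cv2.imread('pics/top0.png');s=cv2.imread('pics/scene0.png')
row=lambda im,cs:np.hstack([crop(im,np.array(c)/1.5,25,266) for c in cs])
cv2.imwrite('pics/c1.png',np.vstack([row(t,[(542,293),(356,334),(230,398)]),row(s,[(280,250),(419,333),(571,360)])]))
E
```

```text
can [ 531. -290.   76.] [0.9 0.8]
dock [529.  55.   7.] [0.7 0.8]
lid [454. 295.  43.] [0.8 0.9]
cup [758. 134.  78.] [0.4 0.6]
reel [ 773. -178.   38.] [0.8 0.9]
loupe [382. -17.  47.] [0.3 0.3]
```

View pics/c1.png

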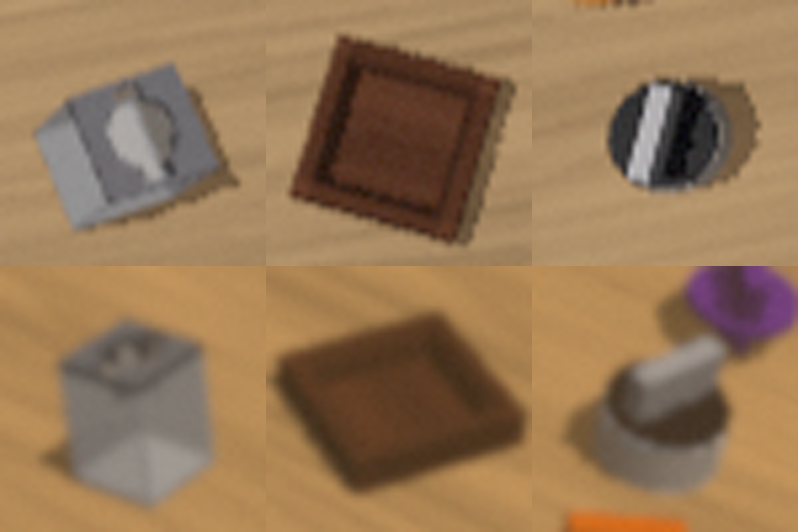

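The crops show the canister's four collar corners and slot, the dock's square and the lid's bar clearly. The triangulated heights are plausible: collar 76, loupe 47, reel 38. Next I estimate the yaws and the move for a wrist view.

```bash
cat >> h.py <<'E'
def wrap(a,m): return (a+m/2)%m-m/2
def plan(xy,z,yaw,sym=np.pi):
    s=manip.read_state(); Rt=R.from_euler('xyz',s['eef_rot']).as_matrix()
    d=Rt.T@(np.r_[xy,z]-s['eef_pos'])/10; x=Rt[:,0]; y0=np.arctan2(x[1],x[0])
    for k in (-1,0,1):
        t=wrap(yaw-y0,sym)+k*sym; j6=np.arctan2(xy[1],xy[0])+np.pi/2-(y0+t)
        print('shift cm',d.round(2),'roll',round(-np.degrees(t)/5,2),'j6~',round(j6,2))
def quad(p,C,z):
    P=np.array([onz(p,c,z) for c in C]); c=P.mean(0); e=np.roll(P,-1,0)-P
    a=np.arctan2(e[:,1],e[:,0]); m=np.angle(np.exp(4j*a).mean())/4
    print('centre',c.round(1),'sides',np.linalg.norm(e[:,:2],axis=1).round(1),'yaw mod90 deg',np.degrees(m).round(1)); return c,m
E
python3 - <<'E'
from h import *
T=cam('top')
def full(c,pts): c=np.array(np.array(c)/1.5,int); return [c-25+(np.array(q)+.5)*50/266-.5 for q in pts]
quad(T,full((542,293),[(68,100),(173,65),(221,170),(110,207)]),80)
quad(T,full((356,334),[(75,36),(236,80),(197,244),(24,195)]),20)
L=full((230,398),[(129-8,82),(107-8,180),(140,84),(115,184)])
P=[onz(T,l,55) for l in L];print(np.array(P).round(),[np.degrees(np.arctan2(*(P[i+1]-P[i])[1::-1])) for i in (0,2)])
W=cam('wrist');s=manip.read_state();Rt=R.from_euler('xyz',s['eef_rot']).as_matrix()
print('cam off',Rt.T@(W['origin']-s['eef_pos']),'axis',Rt.T@W['R'][:,2], 'xaxis',Rt.T@W['R'][:,0])
E
```

```text
centre [ 528.8 -292.6   80. ] sides [57.4 58.4 59.9 58.1] yaw mod90 deg 7.9
centre [528.9  54.5  20. ] sides [89.5 89.4 94.6 89. ] yaw mod90 deg -26.1
[[481. 295.  55.]
 [435. 312.  55.]
 [478. 286.  55.]
 [431. 304.  55.]] [np.float64(159.949980758759), np.float64(158.38733150260916)]
cam off [  81.11634612    1.24078395 -164.29312595] axis [-2.80916716e-01 -9.44926694e-04  9.59731684e-01] xaxis [-4.89877944e-04  9.99999526e-01  8.41184423e-04]
```

```bash
cat > snap.py <<'E'
import sys,pickle
from h import *
def snap(n,name='wrist'):
    p=cam(name); im=manip.camera(name)[:,:,::-1]; cv2.imwrite(f'pics/{n}.png',im); pickle.dump(p,open(f'{n}.pkl','wb')); return p,im
if __name__=='__main__': snap(sys.argv[1])
E
python3 -m creep '[[1,[34.3,-5.3,1.4],0],[1,[34.3,-5.3,1.4],0],[1,[34.3,-5.3,1.4],0],[1,[34.3,-5.3,1.4],0],[1,[34.3,-5.3,1.4],0],[1,[34.3,-5.3,1.4],0],[1,[34.3,-5.3,1.4],0],[1,[34.3,-5.3,1.4],0],[1,[34.3,-5.3,1.4],0],[1,[34.3,-5.3,1.4],0],[1,[34.3,-5.3,1.4],0]]'
python3 snap.py w1
python3 -m creep '[[1,[0,0,0],-1.5],[1,[0,0,0],-3],[1,[0,0,0],-4.5],[1,[0,0,0],-6],[1,[0,0,0],-7.5],[1,[0,0,0],-9],[1,[0,0,0],-10.5],[1,[0,0,0],-12],[1,[0,0,0],-13.5],[1,[0,0,0],-14.3],[1,[0,0,0],-14.3],[1,[0,0,0],-14.3]]'
python3 snap.py w2
python3 -c "
from h import *
a,b=[cv2.imread(f'pics/w{i}.png')[100:310,150:360] for i in(1,2)]
cv2.imwrite('pics/c2.png',np.hstack([cv2.resize(x,(400,400),interpolation=cv2.INTER_CUBIC) for x in(a,b)]))"
```

```text
clock: 1.25
eef_pos: [527.9, -292.5, 205.6]
eef_rot: [3.142, 0.0, 0.461]
wrist_force: [0.4, -0.1, 0.3]
finger_gap: 94.0
finger_force: 0.0
clock: 2.5
eef_pos: [528.5, -292.0, 205.6]
eef_rot: [3.141, 0.0, 1.708]
wrist_force: [0.4, -0.7, 0.5]
finger_gap: 94.1
finger_force: 0.0
```

View pics/c2.png

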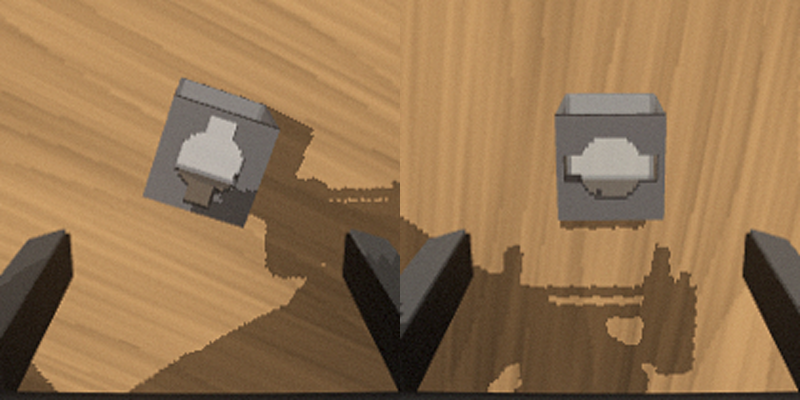

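Both wrist views show the collar with the slot running along image x in view 2. The crop corners are (178,97),(279,127),(243,227),(144,195) and (155,115),(266,113),(264,218),(158,220).

```bash
python3 - <<'E'
from h import *
import pickle
k=210/400
f=lambda pts:[(150+(x+.5)*k-.5,100+(y+.5)*k-.5) for x,y in pts]
A,B=[pickle.load(open(f'w{i}.pkl','rb')) for i in(1,2)]
a=f([(178,97),(279,127),(243,227),(144,195)]);b=f([(155,115),(266,113),(264,218),(158,220)])
quad(A,a,80);quad(B,b,80)
# match: b rolled
for r in range(4):
    t=[tri([(A,a[i]),(B,b[(i+r)%4])]) for i in range(4)]; e=np.mean([x[1] for x in t])
    if e<4: X=np.array([x[0] for x in t]);print(r,e,X.round(1).tolist(),X.mean(0).round(1))
sb=f([(164,167),(256,167)]);P=[onz(B,x,80) for x in sb];d=P[1]-P[0];print('slot',np.linalg.norm(d),np.degrees(np.arctan2(d[1],d[0])),((P[0]+P[1])/2).round(1))
T=cam('top');
E
```

```text
centre [ 530.6 -294.5   80. ] sides [54.6 58.6 56.8 56.3] yaw mod90 deg 8.1
centre [ 529.9 -293.4   80. ] sides [57.4 57.9 57.8 58. ] yaw mod90 deg 8.5
1 0.5083714289807763 [[554.2, -262.5, 74.6], [563.1, -318.4, 77.0], [505.5, -326.7, 79.3], [497.0, -270.2, 75.7]] [ 529.9 -294.5   76.6]
slot 48.80437488680158 7.817656601896795 [ 529.4 -293.    80. ]
```

The canister measures (530,-293.5), yaw 8°, collar height 77 against a nominal 80. I go down, grip and lift.

```bash

python3 -m creep '[[1,[-0.2,0.1,4],0],[1,[-0.2,0.1,8],0],[1,[-0.2,0.1,11],0],[1,[-0.2,0.1,14],0],[1,[-0.2,0.1,16],0],[1,[-0.2,0.1,16],0],[1,[-0.2,0.1,16],0],[0.0,[-0.2,0.1,16],0],[-0.2,[-0.2,0.1,16],0],[-0.2,[-0.2,0.1,16],0],[-0.2,[-0.2,0.1,16],0],[-0.2,[-0.2,0.1,16],0]]' 30
python3 -m creep '[[-0.2,[0,0,0],0],[-0.2,[0,0,0],0],[-0.2,[0,0,-1],0],[-0.2,[0,0,-3],0],[-0.2,[0,0,-6],0],[-0.2,[0,0,-8.5],0],[-0.2,[0,0,-8.5],0],[-0.2,[0,0,-8.5],0]]'
python3 -c "
from h import *
plan([480,-36],130,np.radians(63.9))"
```

```text
clock: 3.75
eef_pos: [530.1, -293.5, 45.7]
eef_rot: [3.141, 0.0, 1.711]
wrist_force: [0.7, 0.3, 2.2]
finger_gap: 57.9
finger_force: 29.9
clock: 4.55
eef_pos: [529.9, -293.3, 130.1]
eef_rot: [-3.142, -0.0, 1.711]
wrist_force: [0.0, 1.0, -1.7]
finger_gap: 57.8
finger_force: 30.0
shift cm [ 2.617e+01 -1.350e+00  1.000e-02] roll 42.82 j6~ 3.52
shift cm [ 2.617e+01 -1.350e+00  1.000e-02] roll 6.82 j6~ 0.38
shift cm [ 2.617e+01 -1.350e+00  1.000e-02] roll -29.18 j6~ -2.76
```

```bash

python3 -m creep '[[-0.2,[3,-0.2,0],1],[-0.2,[7,-0.4,0],2],[-0.2,[11,-0.6,0],3],[-0.2,[15,-0.8,0],4],[-0.2,[19,-1,0],5],[-0.2,[22.5,-1.2,0],6],[-0.2,[25,-1.3,0],6.8],[-0.2,[26.2,-1.3,0],6.8],[-0.2,[26.2,-1.3,0],6.8],[-0.2,[26.2,-1.3,0],6.8]]'
python3 snap.py w3
python3 -m creep '[[-0.2,[1,-2,0],0],[-0.2,[3,-4,0],0],[-0.2,[4,-6,0],0],[-0.2,[4,-6,0],0],[-0.2,[4,-6,0],0],[-0.2,[4,-6,0],0]]'
python3 snap.py w4
python3 -c "
from h import *
a,b=[cv2.imread(f'pics/w{i}.png') for i in(3,4)]
cv2.imwrite('pics/c3.png',np.hstack([cv2.resize(x[:330,106:406],(400,440),interpolation=cv2.INTER_CUBIC) for x in(a,b)]))"
```

```text
clock: 5.55
eef_pos: [480.7, -36.5, 130.0]
eef_rot: [-3.141, 0.0, 1.119]
wrist_force: [0.2, 0.0, -2.3]
finger_gap: 57.6
finger_force: 30.0
clock: 6.2
eef_pos: [444.8, 25.5, 130.5]
eef_rot: [3.141, -0.0, 1.117]
wrist_force: [0.0, -0.9, -3.4]
finger_gap: 57.8
finger_force: 30.0
```

View pics/c3.png

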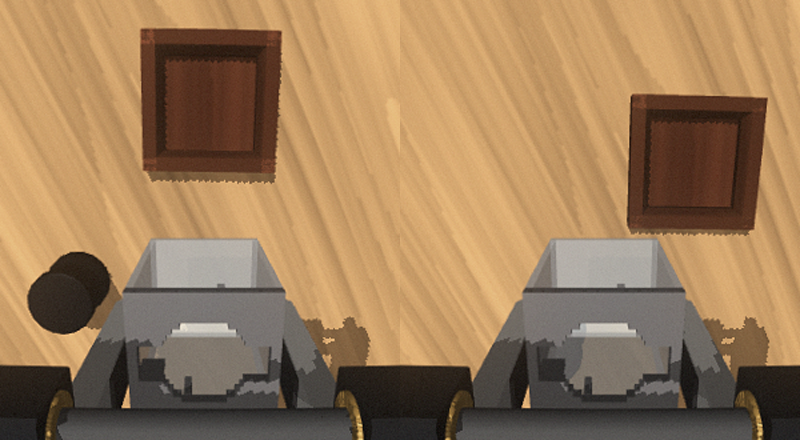

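Both views show the dock clear of the held canister. Its outer top corners are (141,30),(281,31),(274,174),(144,171) in view 3 and (231,95),(367,98),(355,230),(228,228) in view 4. The pocket floor is about (164,57)-(256,152) and (248,120)-(341,207). The canister's collar is level in the grip.

```bash
python3 - <<'E'
from h import *
import pickle
f=lambda pts:[(106+(x+.5)*.75-.5,(y+.5)*.75-.5) for x,y in pts]
A,B=[pickle.load(open(f'w{i}.pkl','rb')) for i in(3,4)]
a=f([(141,30),(281,31),(274,174),(144,171)]);b=f([(231,95),(367,98),(355,230),(228,228)])
quad(A,a,20);quad(B,b,20)
t=[tri([(A,a[i]),(B,b[i])]) for i in range(4)]; X=np.array([x[0] for x in t]);print(X.round(1).tolist(),X.mean(0).round(1),[np.mean(x[1]).round(2) for x in t])
quad(A,f([(165,57),(256,57),(253,152),(164,152)]),5);quad(B,f([(250,120),(341,120),(335,207),(248,207)]),5)
# held collar
c,m=quad(B,f([(124,291),(285,291)])+[(199,300),(110,300)],165-45+0)
E
```

```text
centre [529.5  54.1  20. ] sides [88.5 90.2 88.6 88.7] yaw mod90 deg -26.6
centre [529.2  54.7  20. ] sides [90.2 89.6 91.1 88.9] yaw mod90 deg -26.4
[[509.4, 115.3, 13.9], [589.3, 74.6, 19.8], [549.2, -5.5, 21.9], [469.0, 34.2, 15.0]] [529.2  54.6  17.7] [np.float64(0.33), np.float64(0.07), np.float64(0.64), np.float64(0.34)]
centre [529.3  54.1   5. ] sides [61.3 63.  63.1 63. ] yaw mod90 deg -26.4
centre [530.6  53.3   5. ] sides [64.2 61.9 64.7 61.4] yaw mod90 deg -25.6
centre [403.6  23.6 120. ] sides [ 76.1 100.6  64.   92.3] yaw mod90 deg -6.2
```

```bash
python3 -c "
from h import *
plan([529.5,54.4],130,np.radians(63.7))"
```

```text
shift cm [6.31 6.35 0.04] roll 36.05 j6~ 3.7
shift cm [6.31 6.35 0.04] roll 0.05 j6~ 0.56
shift cm [6.31 6.35 0.04] roll -35.95 j6~ -2.58
```

```bash

python3 -m creep '[[-0.2,[2.5,2.5,0],0],[-0.2,[5,5,0],0],[-0.2,[6.3,6.4,0],0],[-0.2,[6.3,6.4,1],0],[-0.2,[6.3,6.4,3],0],[-0.2,[6.3,6.4,5],0],[-0.2,[6.3,6.4,5.6],0],[-0.2,[6.3,6.4,5.6],0],[-0.2,[6.3,6.4,5.6],0]]'
python3 -m creep '[[-0.2,[0,0,0.4],0],[-0.2,[0,0,0.8],0],[-0.2,[0,0,1.0],0],[-0.2,[0,0,1.2],0],[-0.2,[0,0,1.2],0]]'

```

```text
clock: 7.15
eef_pos: [529.6, 54.8, 75.1]
eef_rot: [3.141, -0.0, 1.117]
wrist_force: [0.3, 0.5, -2.2]
finger_gap: 57.7
finger_force: 30.0
clock: 7.65
eef_pos: [529.3, 55.1, 62.2]
eef_rot: [-3.141, 0.0, 1.117]
wrist_force: [-0.5, -0.3, -0.9]
finger_gap: 57.5
finger_force: 30.0
```

```bash

python3 -m creep '[[-0.2,[0,0,0.2],0],[-0.2,[0,0,0.4],0],[-0.2,[0,0,0.5],0],[-0.2,[0,0,0.5],0]]' 15
python3 -m creep '[[-0.2,[0,0,0.2],0],[-0.2,[0,0,0.3],0],[-0.2,[0,0,0.4],0],[-0.2,[0,0,0.4],0]]'
python3 -m creep '[[-0.2,[0,0,0.1],0],[-0.2,[0,0,0.2],0],[-0.2,[0,0,0.3],0],[-0.2,[0,0,0.3],0]]'

```

```text
clock: 8.05
eef_pos: [529.3, 55.1, 57.3]
eef_rot: [-3.141, 0.0, 1.117]
wrist_force: [1.1, 0.5, -1.7]
finger_gap: 58.1
finger_force: 15.0
clock: 8.45
eef_pos: [529.3, 55.0, 53.3]
eef_rot: [-3.141, 0.0, 1.117]
wrist_force: [0.8, -0.1, -2.0]
finger_gap: 57.6
finger_force: 15.0
clock: 8.85
eef_pos: [529.4, 55.1, 50.7]
eef_rot: [3.141, -0.0, 1.117]
wrist_force: [-1.7, -0.4, 1.6]
finger_gap: 58.0
finger_force: 15.0
```

```bash

python3 -m creep '[[-0.2,[0,0,0.1],0],[-0.2,[0,0,0.1],0]]' 5
python3 -m creep '[[0.2,[0,0,0],0],[0.6,[0,0,0],0],[1,[0,0,0],0],[1,[0,0,0],0],[1,[0,0,0],0],[1,[0,0,-3],0],[1,[0,0,-7],0],[1,[0,0,-11],0],[1,[0,0,-15],0],[1,[0,0,-16],0],[1,[0,0,-16],0],[1,[0,0,-16],0]]'
python3 snap.py w5
python3 -c "
from h import *
plan([456,299],205,np.radians(159))
import pickle
p=pickle.load(open('w5.pkl','rb'));print(proj(p,[[529.5,54.5,85]]))"
```

```text
clock: 9.05
eef_pos: [529.5, 55.2, 49.8]
eef_rot: [3.141, -0.0, 1.117]
wrist_force: [-2.5, 0.6, 5.0]
finger_gap: 58.1
finger_force: 5.0
clock: 10.25
eef_pos: [528.9, 55.0, 208.0]
eef_rot: [-3.14, 0.001, 1.117]
wrist_force: [-0.3, -0.3, 0.5]
finger_gap: 94.0
finger_force: 0.0
shift cm [ 18.74 -17.23   0.28] roll 53.0 j6~ 5.66
shift cm [ 18.74 -17.23   0.28] roll 17.0 j6~ 2.52
shift cm [ 18.74 -17.23   0.28] roll -19.0 j6~ -0.62
[[259.39621369 187.08235707]]
```

```bash

python3 -m creep '[[1,[0,-4,0],0],[1,[0,-7,0],0],[1,[0,-7,0],0],[1,[0,-7,0],0]]'
python3 snap.py w6
python3 -m creep '[[1,[4,-2,0],0],[1,[8,-4,0],-1.5],[1,[12,-7,0],-3],[1,[16,-9,0],-4.5],[1,[18.7,-10.2,0],-6],[1,[18.7,-10.2,0],-7.5],[1,[18.7,-10.2,0],-9],[1,[18.7,-10.2,0],-9],[1,[18.7,-10.2,0],-9]]'
python3 snap.py w7
python3 -m creep '[[1,[0,0,0],-1.5],[1,[0,0,0],-3],[1,[0,0,0],-4.5],[1,[0,0,0],-6],[1,[0,0,0],-7.5],[1,[0,0,0],-9],[1,[0,0,0],-10],[1,[0,0,0],-10],[1,[0,0,0],-10]]'
python3 snap.py w8
python3 -c "
from h import *
I=[cv2.imread(f'pics/w{i}.png') for i in(5,6,7,8)]
import pickle
T=[]
for i,X in((5,[529.5,54.5,85]),(6,[529.5,54.5,85]),(7,[456,299,45]),(8,[456,299,45])):
    c=proj(pickle.load(open(f'w{i}.pkl','rb')),[X])[0];print(i,c.astype(int)); c=np.clip(c.astype(int),50,[461,333]);print(c); T.append(crop(cv2.imread(f'pics/w{i}.png'),c,50,300))
cv2.imwrite('pics/c4.png',np.vstack([np.hstack(T[:2]),np.hstack(T[2:])]))"
```

```text
clock: 10.7
eef_pos: [466.3, 85.8, 208.7]
eef_rot: [-3.141, 0.001, 1.118]
wrist_force: [0.6, 0.0, 0.8]
finger_gap: 94.2
finger_force: 0.0
clock: 11.65
eef_pos: [457.2, 298.2, 208.9]
eef_rot: [-3.141, 0.0, 1.898]
wrist_force: [0.3, 0.1, -0.6]
finger_gap: 94.0
finger_force: 0.0
clock: 12.6
eef_pos: [456.8, 298.3, 209.4]
eef_rot: [-3.142, -0.0, 2.771]
wrist_force: [0.4, -0.5, -0.1]
finger_gap: 94.3
finger_force: 0.0
5 [259 187]
[259 187]
6 [328 187]
[328 187]
7 [258 176]
[258 176]
8 [260 177]
[260 177]
```

View pics/c4.png

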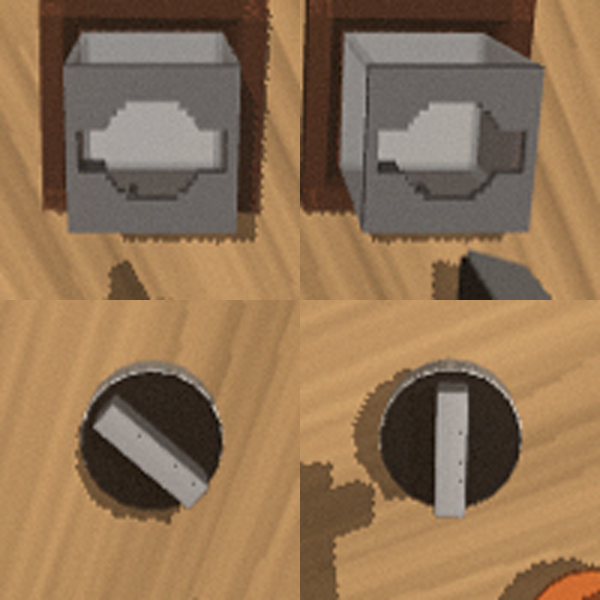

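The canister stands in the dock with its slots along image x. Its collar corners are (63,65),(241,66),(239,233),(66,233) in view 5 and (67,66),(244,68),(230,233),(64,233) in view 6. In the lower crops the lid's bar top corners are (94,124),(113,103),(209,184),(190,207) in view 7 and (138,91),(167,91),(165,216),(135,216) in view 8.

```bash
python3 - <<'E'
from h import *
import pickle
P={i:pickle.load(open(f'w{i}.pkl','rb')) for i in(5,6,7,8)}
C={5:(259,187),6:(328,187),7:(258,176),8:(260,177)}
f=lambda i,pts:[(C[i][0]-50+(x+.5)/3-.5,C[i][1]-50+(y+.5)/3-.5) for x,y in pts]
def both(i,a,j,b,z):
    a=f(i,a);b=f(j,b);quad(P[i],a,z);quad(P[j],b,z)
    t=[tri([(P[i],a[k]),(P[j],b[k])]) for k in range(4)]; X=np.array([x[0] for x in t]);print(X.round(1).tolist(),X.mean(0).round(1),[np.mean(x[1]).round(2) for x in t])
    return X
both(5,[(63,65),(241,66),(239,233),(66,233)],6,[(67,66),(244,68),(230,233),(64,233)],85)
# slot/mouth centre from view 5: slot ends
for q in ([(78,150),(227,150)],):
    s=[onz(P[5],x,85) for x in f(5,q)];print('slot mid',((s[0]+s[1])/2).round(1),np.linalg.norm(s[1]-s[0]))
X=both(7,[(113,103),(209,184),(190,207),(94,124)],8,[(167,91),(165,216),(135,216),(138,91)],55)
for i,b in((7,[(113,103),(209,184),(190,207),(94,124)]),(8,[(167,91),(165,216),(135,216),(138,91)])):
    s=[onz(P[i],x,55) for x in f(i,b)]; d=s[0]+s[3]-s[1]-s[2]; print('bar yaw',np.degrees(np.arctan2(d[1],d[0])),np.linalg.norm(d)/2)
    print('disc',onz(P[i],f(i,[(152,138)] if i==7 else [(151,139)])[0],31).round(1))
E
```

```text
centre [529.5  54.4  85. ] sides [57.8 57.9 59.4 58.3] yaw mod90 deg -26.0
centre [529.1  54.5  85. ] sides [58.4 57.8 57.8 58.1] yaw mod90 deg -25.7
[[515.4, 92.8, 80.7], [568.0, 67.2, 83.0], [543.2, 13.8, 81.5], [491.0, 42.2, 88.1]] [529.4  54.   83.3] [np.float64(0.08), np.float64(0.12), np.float64(0.06), np.float64(0.01)]
slot mid [529.8  54.8  85. ] 49.70302569867539
centre [455.2 300.3  55. ] sides [46.4 11.3 47.2 10.4] yaw mod90 deg -21.9
centre [454.6 299.5  55. ] sides [47.2 11.2 47.2 10.4] yaw mod90 deg -21.8
[[435.7, 313.0, 49.4], [479.3, 295.6, 51.9], [475.5, 284.8, 51.2], [431.6, 303.3, 50.0]] [455.5 299.2  50.6] [np.float64(0.06), np.float64(0.25), np.float64(0.08), np.float64(0.11)]
bar yaw 157.4128803006555 46.76755543576516
disc [454.8 301.2  31. ]
bar yaw 157.68976986104587 47.230803756043585
disc [454.3 299.6  31. ]
```

The canister is seated: collar at about 83–85 mm, square to the dock at -26°. The lid is at (455,299.8), bar yaw 157.5°, top about 51–55. Tips must stay above the disc (z 31), so I use TCP z = 48.

```bash

python3 -m creep '[[0,[0.2,0.1,4],0.25],[0,[0.2,0.1,8],0.25],[0,[0.2,0.1,12],0.25],[0,[0.2,0.1,14.5],0.25],[0,[0.2,0.1,16.1],0.25],[0,[0.2,0.1,16.1],0.25],[0,[0.2,0.1,16.1],0.25],[0,[0.2,0.1,16.1],0.25]]' 15
python3 -m creep '[[-0.5,[0,0,0],0],[-1,[0,0,0],0],[-1,[0,0,0],0],[-1,[0,0,0],0],[-1,[0,0,0],0],[-1,[0,0,0],0]]'

```

```text
clock: 13.45
eef_pos: [455.6, 300.4, 49.5]
eef_rot: [3.14, 0.001, 2.753]
wrist_force: [-0.1, -0.0, -0.3]
finger_gap: 47.3
finger_force: 0.0
clock: 14.05
eef_pos: [455.2, 300.2, 48.5]
eef_rot: [3.142, 0.0, 2.754]
wrist_force: [-0.1, -0.5, 1.2]
finger_gap: 11.9
finger_force: 15.0
```

```bash

python3 -m creep '[[-1,[0,0,0],0],[-1,[0,0,-1],0],[-1,[0,0,-3],0],[-1,[0,0,-6],0],[-1,[0,0,-9],0],[-1,[0,0,-11],0],[-1,[0,0,-11],0],[-1,[0,0,-11],0]]' 40
python3 snap.py w9
python3 -c "
from h import *
plan([529.4,54.5],140,np.radians(154))"
```

```text
clock: 14.85
eef_pos: [455.0, 300.1, 158.2]
eef_rot: [3.142, 0.0, 2.754]
wrist_force: [0.0, 0.0, -0.7]
finger_gap: 11.5
finger_force: 40.0
shift cm [-16.2  -19.89   1.76] roll 36.75 j6~ 2.13
shift cm [-16.2  -19.89   1.76] roll 0.75 j6~ -1.01
shift cm [-16.2  -19.89   1.76] roll -35.25 j6~ -4.16
```

```bash

python3 -m creep '[[-1,[-2,-2.5,0],0.7],[-1,[-5,-6.1,0],0.7],[-1,[-8,-9.8,0],0.7],[-1,[-11,-13.5,0],0.7],[-1,[-14,-17.2,0],0.75],[-1,[-15.6,-19.2,0],0.75],[-1,[-16.2,-19.9,0],0.75],[-1,[-16.2,-19.9,0],0.75],[-1,[-16.2,-19.9,0.8],0.75],[-1,[-16.2,-19.9,1.8],0.75],[-1,[-16.2,-19.9,1.8],0.75],[-1,[-16.2,-19.9,1.8],0.75]]'
python3 snap.py w10
python3 -c "
from h import *
a,b=[cv2.imread(f'pics/w{i}.png') for i in(9,10)]
cv2.imwrite('pics/c5.png',np.hstack([cv2.resize(x[180:,130:390],(400,314),interpolation=cv2.INTER_CUBIC) for x in(a,b)]))"
```

```text
clock: 16.1
eef_pos: [529.6, 55.3, 140.0]
eef_rot: [-3.141, -0.001, 2.689]
wrist_force: [-0.0, 0.1, -0.4]
finger_gap: 11.8
finger_force: 40.0
```

View pics/c5.png

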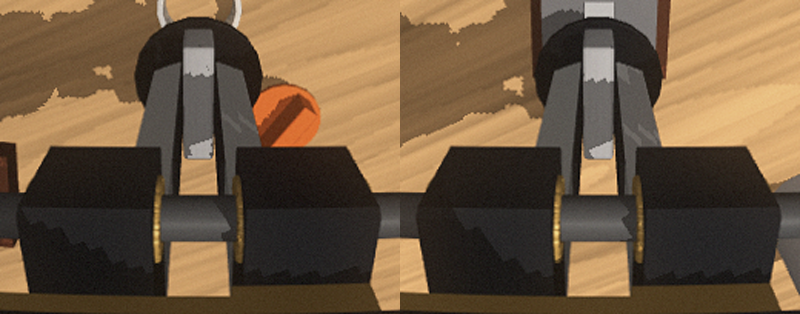

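The lid hangs level and centred between the fingers, in line with the slot visible behind it at (600,10). The bar top's ends are at y≈47 and y≈158, x≈199. I check its offset along tool x.

```bash
python3 - <<'E'
from h import *
import pickle
p=pickle.load(open('w10.pkl','rb'));s=manip.read_state();Rt=R.from_euler('xyz',s['eef_rot']).as_matrix()
k=260/400
for uv in [(199,47),(199,158)]:
    X=onz(p,(130+uv[0]*k,180+uv[1]*k),s['eef_pos'][2]+6.5);print((Rt.T@(X-s['eef_pos'])).round(1))
plan([529.4,54.5],115,np.radians(154))
E
```

```text
[24.  -0.9 -6.5]
[-22.8  -0.9  -6.5]
shift cm [ 0.   -0.07  2.54] roll 36.01 j6~ 2.13
shift cm [ 0.   -0.07  2.54] roll 0.01 j6~ -1.01
shift cm [ 0.   -0.07  2.54] roll -35.99 j6~ -4.16
```

```bash

python3 -m creep '[[-1,[0,-0.05,0.6],0],[-1,[0,-0.05,1.2],0],[-1,[0,-0.05,1.5],0],[-1,[0,-0.05,1.8],0],[-1,[0,-0.05,1.8],0]]'
python3 -m creep '[[-1,[0,0,0.3],0],[-1,[0,0,0.5],0],[-1,[0,0,0.7],0],[-1,[0,0,0.7],0]]'
python3 -m creep '[[-1,[0,0,0.2],0],[-1,[0,0,0.4],0],[-1,[0,0,0.5],0],[-1,[0,0,0.5],0]]'
```

```text
clock: 16.65
eef_pos: [529.4, 54.2, 122.0]
eef_rot: [-3.141, -0.001, 2.688]
wrist_force: [0.0, -0.3, -1.3]
finger_gap: 11.7
finger_force: 40.0
clock: 17.05
eef_pos: [529.5, 54.2, 115.2]
eef_rot: [-3.141, -0.0, 2.688]
wrist_force: [0.7, 0.2, -1.3]
finger_gap: 11.7
finger_force: 40.0
clock: 17.45
eef_pos: [529.6, 54.2, 110.3]
eef_rot: [-3.141, -0.0, 2.688]
wrist_force: [0.2, 1.2, -0.9]
finger_gap: 11.4
finger_force: 40.0
```

```bash

python3 -m creep '[[-1,[0,0,0.1],0],[-1,[0,0,0.2],0],[-1,[0,0,0.25],0],[-1,[0,0,0.25],0],[-1,[0,0,0.25],0]]'
python3 -m creep '[[-1,[0,0,0.05],0],[-1,[0,0,0.1],0],[-1,[0,0,0.1],0],[-1,[0,0,0.1],0]]'
```

```text
clock: 17.95
eef_pos: [529.6, 54.2, 108.0]
eef_rot: [-3.142, -0.0, 2.688]
wrist_force: [-0.8, 0.0, -0.1]
finger_gap: 11.6
finger_force: 40.0
clock: 18.35
eef_pos: [529.8, 54.2, 107.5]
eef_rot: [3.141, 0.0, 2.688]
wrist_force: [-2.6, -0.9, 5.6]
finger_gap: 11.5
finger_force: 40.0
```

Contact comes at TCP z 107.5, exactly the seated height. I ease the press a little and turn 45° clockwise in small steps.

```bash

python3 -m creep '[[-1,[0,0,-0.03],0],[-1,[0,0,-0.03],0.5],[-1,[0,0,-0.03],1],[-1,[0,0,-0.03],1.5],[-1,[0,0,-0.03],2],[-1,[0,0,-0.03],2.5],[-1,[0,0,-0.03],3],[-1,[0,0,-0.03],3]]'
python3 -m creep '[[-1,[0,0,0],0.5],[-1,[0,0,0],1],[-1,[0,0,0],1.5],[-1,[0,0,0],2],[-1,[0,0,0],2.5],[-1,[0,0,0],3],[-1,[0,0,0],3.5],[-1,[0,0,0],4],[-1,[0,0,0],4.5],[-1,[0,0,0],5],[-1,[0,0,0],5]]'
python3 -c "
from h import *
s=manip.read_state();print(s['moment'],s['wrist_force'])"
```

```text
clock: 19.15
eef_pos: [529.9, 54.2, 107.5]
eef_rot: [3.141, 0.001, 2.426]
wrist_force: [-0.5, -0.2, 2.6]
finger_gap: 11.7
finger_force: 40.0
clock: 20.25
eef_pos: [529.9, 54.2, 107.5]
eef_rot: [3.141, 0.0, 1.99]
wrist_force: [0.9, 0.1, 3.7]
finger_gap: 11.9
finger_force: 40.0
[ 0.01627113 -0.11771149 -0.02694069] [0.93147751 0.06662194 3.69521036]
```

```bash

python3 -m creep '[[-1,[0,0,0],0.5],[-1,[0,0,0],1],[-1,[0,0,0],1],[-1,[0,0,0],1]]'
python3 - <<'E'
from snap import *
p,w=snap('w11');q,t=snap('t11','top');r,s=snap('s11','scene')
c=proj(q,[[529.5,54.5,85]])[0];d=proj(r,[[529.5,54.5,75]])[0];print(c,d)
cv2.imwrite('pics/c6.png',np.vstack([np.hstack([cv2.resize(w[170:320,160:360],(400,300),interpolation=cv2.INTER_CUBIC),crop(s,d,30,300)]),cv2.resize(t[int(c[1])-20:int(c[1])+20,int(c[0])-46:int(c[0])+47],(700,300),interpolation=cv2.INTER_CUBIC)]))if 0 else cv2.imwrite('pics/c6.png',np.hstack([cv2.resize(w[150:350,160:360],(400,400),interpolation=cv2.INTER_CUBIC),crop(s,d,35,400)]))
E
```

```text
clock: 20.65
eef_pos: [529.8, 54.2, 107.5]
eef_rot: [3.141, 0.0, 1.905]
wrist_force: [-0.2, -0.0, 5.2]
finger_gap: 11.5
finger_force: 40.0
[235.31032371 218.50541572] [279.08990458 200.88800432]
```

View pics/c6.png

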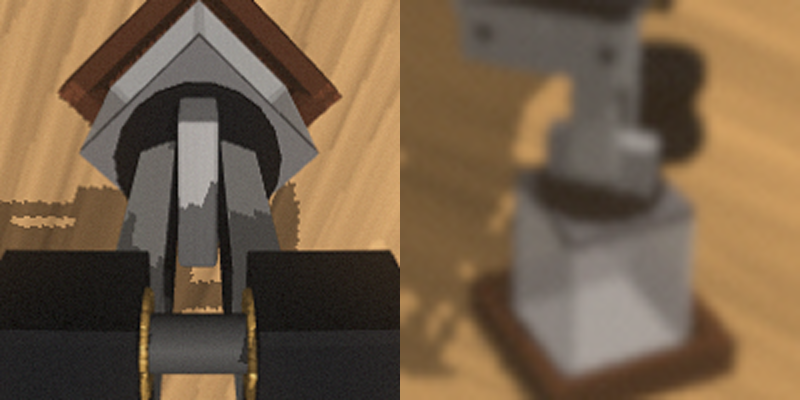

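The canister is upright in the dock, with the lid flat and the bar pointing to the apex corner. The collar corners are at apex (198,36), left (80,153) and right (319,152); the bar runs at x≈198.

```bash
python3 - <<'E'
from h import *
import pickle
p=pickle.load(open('w11.pkl','rb'))
A,L,Rr=[onz(p,(160+x/2,150+y/2),85) for x,y in [(198,36),(80,153),(319,152)]]
ang=lambda d:np.degrees(np.arctan2(d[1],d[0]))
print(A,L,Rr,'diag',ang(L-Rr),np.linalg.norm(L-Rr),'apex dir',ang(A-(L+Rr)/2),'edges',ang(A-L),ang(A-Rr),(L+Rr)/2)
b=[onz(p,(160+x/2,150+y/2),114) for x,y in [(198.5,121),(198.5,266)]];print('bar',ang(b[0]-b[1]),np.linalg.norm(b[0]-b[1]),(b[0]+b[1])/2)
s=manip.read_state();print(np.degrees(s['eef_rot']),s['wrist_force'],s['moment'])
E
```

```text
[515.87860296  92.74670681  85.        ] [491.28598915  41.38749542  85.        ] [567.86450824  68.32941107  85.        ] diag -160.61706760880628 81.17965511956379 apex dir 109.87497950793151 edges 64.41324570661261 154.84099284681767 [529.57524869  54.85845325  85.        ]
bar 109.1714843874335 47.19209235304609 [529.69558172  53.28610177 114.        ]
[1.79964938e+02 7.98002912e-03 1.09161012e+02] [1.12273845 1.23744938 5.28610864] [-0.00496365 -0.13576094 -0.1258767 ]
```

```bash
python3 -c "
from cell import manip
print(manip.sign_off())"
```

```text
the job is handed in; nothing more can be done
None
```

I handed the job in with the canister released and seated in the dock, and the lid flat on the collar, still gripped and turned 45° clockwise to within about 0.5° of the vent position; I steered clear of the cup, loupe and reel but did not re-check them by camera at the end.

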